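# Seat the idler cap, then hold the film tensioner open

### The arm

A 6-joint arm with a two-finger parallel gripper is mounted at the origin on a cart in front of the work surface, level with it; the furniture and walls round the work are solid. World frame = base frame: x ahead of the robot, y to its left, z up, the work surface at z = 0. Lengths are in m, angles in rad, forces in N, time in s.
With the tool pointing down it reaches from about 0.3 to 0.875 m from the base axis. Payload 6.4 kg.
Tool frame: the origin (TCP) lies at the very end of the fingers, on their centre line; the grasp point (between the pads) lies 19 mm behind it; z points along the fingers, y is the line along which they close (so a half turn about z gives the same grasp; the last joint's range is limited). The gripper opens to 85 mm and grips with 20 to 120 N. Pads are 22 mm wide; open, the fingers measure 114 mm over their backs; the gripper's body (76 mm by 85 mm) begins 54 mm behind the grasp point. The pads swing forward as they close: fully open they stand 13 mm farther back than shut.
Start: joints at [1.023, 0.181, 1.607, -0, 1.354, -0.206], TCP at [0.193, 0.542, 0.231] pointing down, gripper open.
Joint ranges: [-2.99, 2.99], [-0.89, 2.07], [0.3, 2.58], [-1.14, 4.28], [0, 2.63], [-3.12, 3.12]. Speed limits (rad/s): [2.57, 2.57, 3.01, 3.14, 3.14, 3.14].

### API

Orientations are given as a unit quaternion [w, x, y, z].
In Python, from bench import * gives the robot as it stands. The module is installed in compiled form; this text tells all that it offers.
- The arm moves only by the tool arm_command, never from a script. Its arguments are lists of equal length, an entry for each row: "dp": the shift along the tool's x, y, z in units of 0.25 m (1.0 is 0.25 m), a list of three; "turn": the turn, a rotation vector about the tool's x, y, z in units of 30 degrees (1.0 is 30 degrees), a list of three; "jaw": the opening, from 0 (shut) to 1 (fully open). A call has 1 to 5 rows; each row is the pose to reach, as a shift and turn from the pose commanded when the call began, along the tool's axes at that moment; what a row does not reach only later rows make up. A row lasts 1/8 s, in which the tool goes at most 62.5 mm and 10.7 degrees, less where a joint would pass 70% of its speed; a pose out of reach is approached as far as the arm can. A call with a number of a shift or a turn outside -1 to 1 is refused whole. A call with a gripper value outside its range is refused whole. The fingers move at their own pace and stop on an object; the grip force is fixed at half the most. Time passes only in rows, so rows that repeat a pose let the fingers close. It gives the time, the measured TCP pose, the force, the opening and the grip force at its end, in the units of the state.
- get_obs(): the state, without advancing time (a new reading comes with each control period).
- camera(name): name is "scene" or "top" or "wrist"; returns the picture (480x640x3 uint8, blue, green, red); there is no depth.
- get_calibration(name): a dict with "camera_matrix" (3x3 intrinsics, pixels), "R" (3x3) and "t" (3): a world point X has camera coordinates R X + t; the wrist camera has in their place "mount" (4x4, takes a point from camera to tool coordinates, whose origin is the TCP and whose axes are the flange's). Camera axes: x right, y down, z forward; pixel columns grow to the right and rows downward; lengths in m; the calibration is good to about 2 mm. A picture is of the moment at which its call begins: read the wrist's pose just before it. get_calibration takes no time and is no camera call.
- hand_in(): hands the job in; it is judged then, once.
The state is a dict: "time_s": time; "q": joint angles; "dq": joint speeds; "joint_efforts": joint torques, N m; "eef_pos": TCP position; "eef_rot": TCP orientation; "wrist_force": force on the tool from outside, world axes, zero at the start; "torque": the same for the moment, N m; "opening": opening from 0.0 (shut) to 1.0 (fully open); "grasp_force": force on a finger pad.
Only numpy, scipy, OpenCV 4.12 (cv2) and the standard library are available. Lean on these libraries where they do the work, as an engineer would, in place of code of your own. Each camera call takes 0.05 s, during which the arm holds its last target. There are 200 camera calls.

### The job

Get the small film tensioner unit ready for threading: first press the orange cap fully home on its white idler roller until it snaps down, then with the fingers push the sprung arm with the blue roller back past its ratchet click, so that its red pointer stands over the green band (not the red one). Finish while still holding the arm there with the fingers, because its spring throws it back as soon as it is let go; leave the other things on the bench where they are.

Things in the scene. Friction and masses are not known exactly. Their poses are not given: they have to be found in the camera images.
- film_unit: Film tensioner unit, fixed to the bench: black base plate 100 x 120 x 10 mm (its x, y, z). Origin: centre of the plate's underside, on the bench; z up, -x side to the robot at yaw 0. It stands left, right or mid bench. In its frame (mm): idler roller and cap axis x 27, y 42; arm pivot x 36, y -12; brass pawl x 36, y -36 to -58, 29 high; stop pins 24 high by the arm, 40 from the pivot.
- cap (a joint): Height of the orange cap above its seat, m: 0 = fully home, flush on the white roller; starts 0.009 to 0.013. Moves straight down its vertical post. Friction 2 N, then a detent of about 6 N more at 7 to 3 mm; then it snaps down on a hard seat.
- cap_top (a point): Centre of the orange cap's flat top (round, 23 mm across, 18 mm high, vertical axis). It is 64 mm above the bench when home, 73 to 77 mm at the start.
- tensioner (a joint): Angle of the sprung arm, rad: 0 = at rest, grows as it is pushed back (counter-clockwise from above), hard stop 0.95. Return spring about 3.5 N at the roller at 0, 7 N at 0.68. The click adds up to 4 N from 0.11 to 0.33, is passed by 0.56, and does not keep the arm: let go, it springs back. Bands on the base: white below 0.55, green 0.55 to 0.82, red beyond.
- swing_arm: Sprung arm with its roller, one rigid piece: bar 13 mm wide, its top 22 mm above the bench, blue roller upright at its end, red pointer beyond. Origin on the pivot axis, 14 mm above the bench; turns with the arm; roller at x -55.3, y 42.9 mm in it. In the unit's frame the roller is at x = 36 - 70 cos(0.66 - q), y = -12 + 70 sin(0.66 - q) mm, q the joint value: (-19, 31) at rest.
- roller_top (a point): Centre of the blue roller's top, 61 mm above the bench. Roller 18 mm across between z 26 and 57 mm above the bench, with flanges 22 mm across and 3 to 4 mm high below and above; it does not turn. When the arm is at rest, there is 25 mm or more free beside it on every side above z 24 mm.
- pivot_point (a point): Point on the vertical pivot axis of the arm, 28 mm above the bench.
- heater_tip: Spare heater tip: black block with a brown middle and grey blade on top, 33 x 60 x 40 mm, standing loose; bystander. Origin at the centre of its underside.
- swab_pot: White pot of cotton swabs, 60 mm across, 104 mm high, loose; bystander. Origin at the centre of its underside.
- jig_plate: Light grey carrier plate with four black windows, 50 x 100 x 12 mm, loose, lying at the back left; bystander. Origin at the centre of its underside.
- slide_box: Cream cardboard box of glass slides, 41 x 85 x 30 mm, loose, at the back right; bystander. Origin at the centre of its underside.
- micrometer: Spare steel micrometer head lying on the bench, 15 mm thick, 62 mm long, loose; bystander. Origin at the centre of its underside.

How it is judged:
On the way, in this order (a step that is already met when the one before it is completed fails the run):
1. the orange cap is fully home while the arm is still at rest (value of joint cap below 0.0015 m and value of joint tensioner below 0.2 rad), for 0.2 s.
2. the arm is pushed past its click, pointer over the green band (value of joint tensioner between 0.55 and 0.82 rad), for 0.2 s.
At the end, for the whole second after the job is handed in: The cap is within 1.5 mm of its home seat, the arm stands still between 0.55 and 0.82 rad (pointer over the green band), and the fingers hold it there with more than 2 N (all of step 2 and value of joint cap below 0.0015 m and velocity of joint tensioner between -0.1 and 0.1 rad/s and contact force between the fingers and swing_arm above 2 N); the arm keeps its last pose, push and grip.
It fails at once if a bystander is moved more than 20 mm (distance of any of heater_tip, swab_pot, jig_plate, slide_box, micrometer from where it was at the start of the episode above 0.02 m).
It also fails if it takes over 35 s, if anything falls off the work surface, if the arm or the gripper's body presses on something with over 40 N, if the wrist force passes 120 N, or if a joint passes its speed limit or range.

## Working session

There is one attempt and no reset: what is moved stays moved. The work goes in short steps, Python scripts to look and compute and a tool call to move; the robot and the scene stay as the last step left them, time stands still between calls to the robot, and variables do not carry over. Pictures are saved under pics/ and viewed, at most 10 in all, crops included, and the job is handed in when it is done.

Besides the shell and the picture viewer there is one more tool, called after ">>>" by a JSON object that holds its "fn" and its "kwargs", one argument or row to a line. arm_command: Moves the arm, as the interface text tells. Its arguments: {"type":"object","properties":{"dp":{"type":"array"},"turn":{"type":"array"},"jaw":{"type":"array"}},"required":["dp","turn","jaw"]}

```bash
mkdir -p pics; python3 - <<'E'
from bench import *
import cv2
o=get_obs();print(o)
for n in("scene","top"):
    cv2.imwrite(f"pics/{n}0.png",camera(n));c=get_calibration(n);print(n,c)
print(get_calibration("wrist"))
E
```

```text
{'time_s': 0.0, 'q': array([ 1.02272735e+00,  1.81557758e-01,  1.60802152e+00, -9.07699308e-06,
        1.35383271e+00, -2.06300353e-01]), 'dq': array([-0.00115644,  0.00073771,  0.00048032, -0.00070066, -0.0008393 ,
        0.00053658]), 'joint_efforts': array([-4.87732086e-04, -4.44863355e+01, -3.51325464e+01, -3.25260107e-04,
        9.30956594e-03, -2.22493878e-05]), 'eef_pos': array([0.19239569, 0.54125037, 0.23036824]), 'eef_rot': array([-3.30915573e-04,  1.70052808e-01,  9.85434531e-01, -8.47356304e-04]), 'wrist_force': array([ 0.21877192,  0.08875478, -0.07355387]), 'torque': array([-0.02757808,  0.07792161,  0.01610748]), 'grasp_force': 0.0, 'opening': 0.9981260622855895}
scene {'camera_matrix': array([[463.70014863,   0.        , 322.44360092],
       [  0.        , 463.70014863, 236.34900291],
       [  0.        ,   0.        ,   1.        ]]), 'R': array([[ 0.45943068, -0.88821267,  0.0013086 ],
       [-0.529095  , -0.27485877, -0.80281451],
       [ 0.7134297 ,  0.36814524, -0.59622743]]), 't': array([-0.23968389,  0.37552741,  0.67116154])}
top {'camera_matrix': array
[... 174 characters left out ...]
, -0.99996   ,  0.00670172],
       [-0.99698584,  0.00538704, -0.07739641],
       [ 0.07735722, -0.00713997, -0.99697787]]), 't': array([0.0506986 , 0.60152962, 1.20846224])}
{'camera_matrix': array([[424.96923051,   0.        , 323.86852515],
       [  0.        , 424.96923051, 238.91463263],
       [  0.        ,   0.        ,   1.        ]]), 'mount': array([[ 4.61061537e-04, -9.55597955e-01, -2.94673271e-01,
         7.61309536e-02],
       [ 9.99999894e-01,  4.37452139e-04,  1.46036723e-04,
        -7.20872781e-04],
       [-1.06469412e-05, -2.94673307e-01,  9.55598055e-01,
        -1.42004111e-01],
       [ 0.00000000e+00,  0.00000000e+00,  0.00000000e+00,
         1.00000000e+00]])}
```

View pics/top0.png

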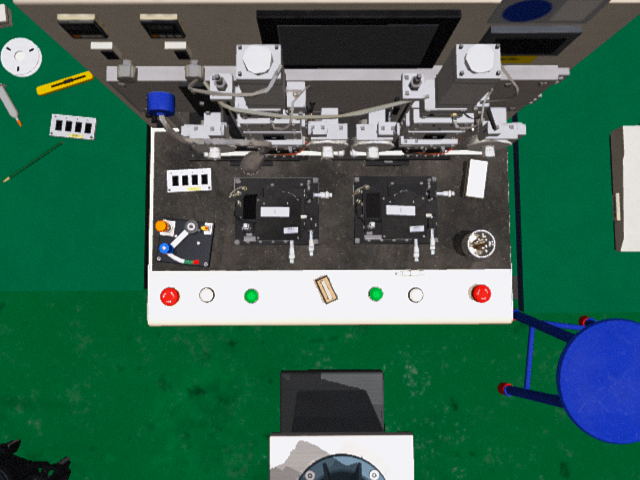

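View pics/scene0.png

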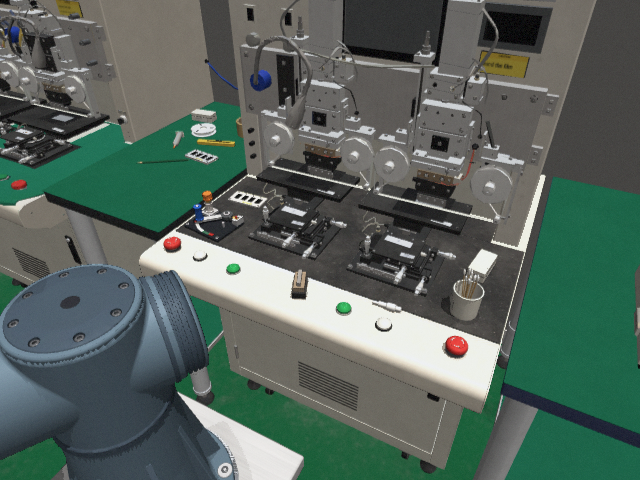

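The unit is at the left of the bench: orange cap at about (162,226) and blue roller at about (164,248) in the top view. I'll enlarge both views.

```bash
python3 - <<'E'
import cv2,numpy as np
a=cv2.imread("pics/top0.png")[205:280,140:240];b=cv2.imread("pics/scene0.png")[175:250,170:270]
f=lambda i:cv2.resize(i,None,fx=7.9,fy=7.9,interpolation=cv2.INTER_CUBIC)
cv2.imwrite("pics/topc.png",f(a));cv2.imwrite("pics/scenec.png",f(b))
E
```

```text
(no output)
```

View pics/topc.png

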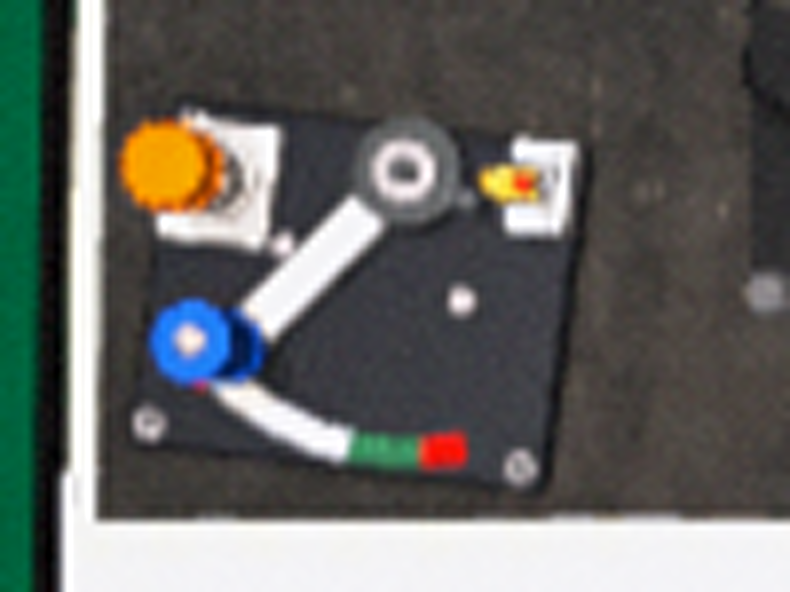

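View pics/scenec.png

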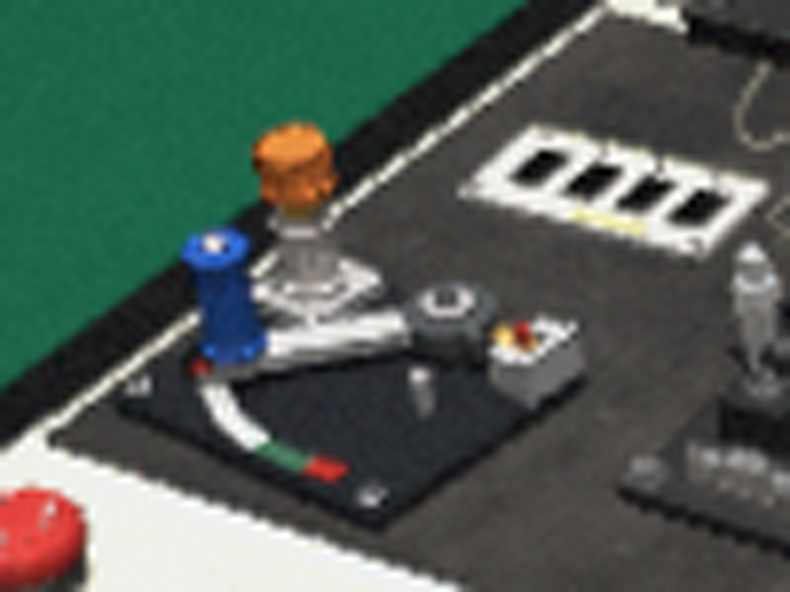

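Top crop: cap top (163,165), roller top (190,340), pivot (405,170), plate corners TR (585,145), BR (545,492). Scene crop: cap top (293,140), roller top (217,243), pivot cap (446,303). I'll fit the unit's pose to these.

```bash
cat > h.py <<'E'
import numpy as np
from scipy.optimize import least_squares
from scipy.spatial.transform import Rotation as Ro
def proj(c,X):
    p=c["camera_matrix"]@(c["R"]@X+c["t"]); return p[:2]/p[2]
def ray(c,u):
    d=c["R"].T@np.linalg.solve(c["camera_matrix"],np.array([*u,1.])); return -c["R"].T@c["t"],d
def atz(c,u,z):
    o,d=ray(c,u); return o+d*(z-o[2])/d[2]
def unit(p,x,y): # mm -> world xy
    c,s=np.cos(p[2]),np.sin(p[2]); return np.array([p[0]+(c*x-s*y)/1e3,p[1]+(s*x+c*y)/1e3])
E
python3 - <<'E'
from bench import *
from h import *
T,S=get_calibration("top"),get_calibration("scene")
k=lambda x,y,o:np.array([o[0]+(x+.5)/7.9-.5,o[1]+(y+.5)/7.9-.5])
t=lambda x,y:k(x,y,(140,205)); s=lambda x,y:k(x,y,(170,175))
# cam,pix,unit x,y,z
m=[(T,t(163,165),27,42,.075),(T,t(190,340),-19.3,30.9,.061),(T,t(405,170),36,-12,.030),(T,t(585,145),50,-60,.010),(T,t(545,492),-50,-60,.010),
(S,s(293,140),27,42,.075),(S,s(217,243),-19.3,30.9,.061),(S,s(446,300),36,-12,.030),(S,s(378,528),-50,-60,.010)]
for c,u,x,y,z in m: print(x,y,atz(c,u,z).round(4))
f=lambda p:np.concatenate([proj(c,np.array([*unit(p,x,y),z]))-u for c,u,x,y,z in m])
r=least_squares(f,[.57,.33,0]);print(r.x,r.fun.reshape(-1,2).round(2).tolist())
p=r.x
print("cap",unit(p,27,42),"roller",unit(p,-19.3,30.9),"pivot",unit(p,36,-12))
from itertools import product
f2=lambda h:proj(S,np.array([*unit(p,27,42),h]))
print("cap rows for h",[f2(h).round(2).tolist() for h in(.071,.075,.079)],s(293,140))
E
```

```text
27 42 [0.6132 0.3856 0.075 ]
-19.3 30.9 [0.5665 0.3814 0.061 ]
36 -12 [0.6155 0.3304 0.03  ]
50 -60 [0.6242 0.2836 0.01  ]
-50 -60 [0.5253 0.2941 0.01  ]
27 42 [0.6121 0.3856 0.075 ]
-19.3 30.9 [0.5674 0.3833 0.061 ]
36 -12 [0.6106 0.3293 0.03  ]
-50 -60 [0.52   0.2907 0.01  ]
[ 0.58110374  0.34778795 -0.12029326] [[-0.3, 0.11], [0.28, 0.39], [-0.53, 0.04], [0.63, 0.28], [-0.05, 0.48], [0.04, -0.21], [0.32, 0.58], [0.43, -1.12], [-0.09, -1.31]]
cap [0.61294877 0.38624435] roller [0.56565132 0.38078072] pivot [0.61540355 0.33155455]
cap rows for h [[206.91, 193.39], [206.69, 192.07], [206.46, 190.75]] [206.65189873 192.28481013]
```

Fit agrees to about 1 px: cap at (0.613, 0.386), roller at (0.566, 0.381), unit yaw −0.12. I'll shut the fingers, align the tool with the unit and start moving over.

>>> {"fn": "arm_command", "kwargs": {
  "dp": [
    [-0.2,0,0.04],
    [-0.4,0,0.08],
    [-0.6,0,0.12],
    [-0.8,0,0.16],
    [-0.9,0,0.2]
  ],
  "turn": [
    [0,0,-0.1],
    [0,0,-0.2],
    [0,0,-0.3],
    [0,0,-0.42],
    [0,0,-0.42]
  ],
  "jaw": [0,0,0,0,0]
}}

```text
time_s: 0.72
eef_pos: [0.4068, 0.4651, 0.1805]
eef_rot: [-0.0, 0.062, 0.998, -0.0]
wrist_force: [-0.2, 0.3, -0.2]
opening: 0.002
grasp_force: 0.0
```

```bash
cat >> h.py <<'E'
P=[.58110374,.34778795,-.12029326]
def go(x,y,z,ux=True):
    from bench import get_obs
    o=get_obs(); w,*v=o["eef_rot"]; R=Ro.from_quat([*v,w]).as_matrix()
    g=np.array([*unit(P,x,y),z]); d=R.T@(g-o["eef_pos"])
    print("t",o["time_s"],"pos",o["eef_pos"].round(4),"dp",(d/.25).round(3),"yaw_x",np.degrees(np.arctan2(R[1,0],R[0,0])).round(2),"zax",R[:,2].round(3),"F",o["wrist_force"].round(1),"op",round(o["opening"],3))
E
python3 -c "
from h import *
go(27,42,.11)"
```

```text
t 0.725 pos [0.4068 0.4651 0.1805] dp [-0.857 -0.211  0.282] yaw_x 172.89 zax [-0. -0. -1.] F [-0.2  0.3 -0.2] op 0.002
```

>>> {"fn": "arm_command", "kwargs": {
  "dp": [
    [-0.2,-0.05,0.05],
    [-0.4,-0.1,0.1],
    [-0.6,-0.15,0.2],
    [-0.84,-0.21,0.28],
    [-0.84,-0.21,0.28]
  ],
  "turn": [
    [0,0,0],
    [0,0,0],
    [0,0,0],
    [0,0,0],
    [0,0,0]
  ],
  "jaw": [0,0,0,0,0]
}}

```text
time_s: 1.35
eef_pos: [0.6084, 0.3857, 0.1074]
eef_rot: [-0.002, 0.063, 0.998, -0.001]
wrist_force: [-0.8, 0.1, 0.7]
opening: 0.003
grasp_force: 0.0
```

```bash
python3 - <<'E'
from h import *
from bench import *
import cv2
go(27,42,.08)
im=camera("wrist");cv2.imwrite("pics/w1.png",im)
E
```

```text
t 1.35 pos [0.6084 0.3857 0.1074] dp [-0.018  0.005  0.109] yaw_x 172.73 zax [-0.004 -0.002 -1.   ] F [-0.8  0.1  0.7] op 0.003
```

View pics/w1.png

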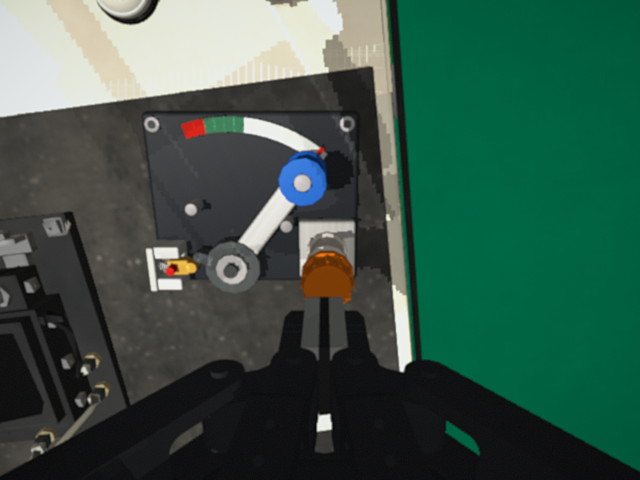

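The wrist picture shows the plate squared up with the tool, the roller top at (302,183), the cap top's disc around (328,280) and the shut fingers just short of the cap. I'll check this with the wrist calibration.

```bash
python3 - <<'E'
from h import *
from bench import *
o=get_obs();c=get_calibration("wrist");w,*v=o["eef_rot"];R=Ro.from_quat([*v,w]).as_matrix()
M=c["mount"];Rw=R@M[:3,:3];t=R@M[:3,3]+o["eef_pos"]
C=dict(camera_matrix=c["camera_matrix"],R=Rw.T,t=-Rw.T@t)
for n,u,z in(("roller",(302,183),.061),("pivot",(232,269),.03),("cap",(328,280),.075),("pin",(191,209),.024)):print(n,atz(C,u,z).round(4))
print(unit(P,-19.3,30.9),unit(P,36,-12))
print("cap centre proj",proj(C,np.array([*unit(P,27,42),.075])))
go(27,42,.08)
E
```

```text
roller [0.562  0.3823 0.061 ]
pivot [0.6097 0.3348 0.03  ]
cap [0.6043 0.3888 0.075 ]
pin [0.5745 0.3174 0.024 ]
[0.56565132 0.38078072] [0.61540355 0.33155455]
cap centre proj [324.72379739 298.33743155]
t 1.4 pos [0.6072 0.3871 0.1086] dp [-0.024 -0.     0.114] yaw_x 172.82 zax [-0.003 -0.001 -1.   ] F [-1.2  0.4  0.6] op -0.0
```

Top and wrist estimates differ by about 4 mm, fine for a 23 mm cap; I'll aim between them and press.

>>> {"fn": "arm_command", "kwargs": {
  "dp": [
    [-0.01,0,0.06],
    [-0.01,0,0.12],
    [-0.01,0,0.14],
    [-0.01,0,0.16],
    [-0.01,0,0.175]
  ],
  "turn": [
    [0,0,0],
    [0,0,0],
    [0,0,0],
    [0,0,0],
    [0,0,0]
  ],
  "jaw": [0,0,0,0,0]
}}

```text
time_s: 2.02
eef_pos: [0.6087, 0.389, 0.0685]
eef_rot: [-0.0, 0.061, 0.998, 0.0]
wrist_force: [-6.3, -0.4, 8.4]
opening: -0.003
grasp_force: 4.0
```

>>> {"fn": "arm_command", "kwargs": {
  "dp": [
    [0,0,0.015],
    [0,0,0.03],
    [0,0,0.035],
    [0,0,0.035]
  ],
  "turn": [
    [0,0,0],
    [0,0,0],
    [0,0,0],
    [0,0,0]
  ],
  "jaw": [0,0,0,0]
}}

```text
time_s: 2.52
eef_pos: [0.6095, 0.3891, 0.0636]
eef_rot: [0.001, 0.061, 0.998, 0.0]
wrist_force: [-13.2, -4.5, 24.6]
opening: -0.0
grasp_force: 12.1
```

>>> {"fn": "arm_command", "kwargs": {
  "dp": [
    [0,0,0.012],
    [0,0,0.012],
    [0,0,0.012]
  ],
  "turn": [
    [0,0,0],
    [0,0,0],
    [0,0,0]
  ],
  "jaw": [0,0,0]
}}

```text
time_s: 2.9
eef_pos: [0.6096, 0.3892, 0.0633]
eef_rot: [0.001, 0.06, 0.998, 0.0]
wrist_force: [-19.6, -8.3, 37.0]
opening: 0.001
grasp_force: 18.8
```

```bash
python3 -c "
from h import *
go(27,42,.10)"
```

```text
t 2.9 pos [0.6096 0.3892 0.0633] dp [-0.015 -0.01  -0.147] yaw_x 173.07 zax [ 0.002  0.    -1.   ] F [-19.6  -8.3  37. ] op 0.001
```

Solid stop at z ≈ 0.063 with only 0.3 mm more travel for 12 N extra, so the cap is seated. I'll lift and move beside the roller at a safe height, then look.

>>> {"fn": "arm_command", "kwargs": {
  "dp": [
    [0,0,-0.1],
    [0,0,-0.2],
    [0.1,0.05,-0.2],
    [0.2,0.1,-0.2],
    [0.2,0.1,-0.2]
  ],
  "turn": [
    [0,0,0],
    [0,0,0],
    [0,0,0],
    [0,0,0],
    [0,0,0]
  ],
  "jaw": [0,0,0,0,0]
}}

```text
time_s: 3.52
eef_pos: [0.5585, 0.4212, 0.104]
eef_rot: [-0.002, 0.059, 0.998, -0.001]
wrist_force: [0.3, -0.0, 0.3]
opening: 0.002
grasp_force: 0.0
```

```bash
python3 - <<'E'
from h import *
from bench import *
import cv2,numpy as np
go(-22,64,.033)
S=camera("scene");cv2.imwrite("pics/s2.png",S)
a=S[165:240,170:270];T=camera("top")[205:280,140:240]
cv2.imwrite("pics/c2.png",np.vstack([cv2.resize(i,(400,300),interpolation=cv2.INTER_CUBIC) for i in(a,T)]))
c=get_calibration("scene")
for h in(.064,.075):print(proj(c,np.array([*unit(P,27,42),h])))
E
```

```text
t 3.525 pos [0.5585 0.4212 0.104 ] dp [-0.038 -0.024  0.284] yaw_x 173.23 zax [-0.003 -0.001 -1.   ] F [ 0.3 -0.   0.3] op 0.002
[207.30768954 195.68713975]
[206.68705519 192.07036062]
```

View pics/c2.png

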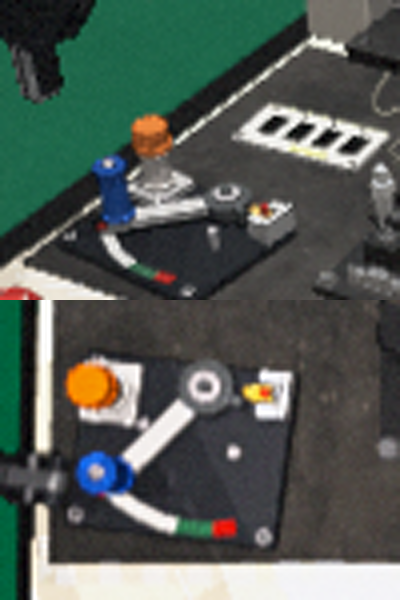

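The cap now sits flush (its top is at scene row ≈195, as predicted for 64 mm), and the fingers are left of the roller. I'll descend beside it.

>>> {"fn": "arm_command", "kwargs": {
  "dp": [
    [-0.02,0,0.1],
    [-0.02,0,0.2],
    [-0.02,0,0.28],
    [-0.02,0,0.28]
  ],
  "turn": [
    [0,0,0],
    [0,0,0],
    [0,0,0],
    [0,0,0]
  ],
  "jaw": [0,0,0,0]
}}

```text
time_s: 4.12
eef_pos: [0.566, 0.4172, 0.032]
eef_rot: [-0.002, 0.061, 0.998, -0.001]
wrist_force: [-0.3, 0.3, 0.5]
opening: 0.002
grasp_force: 0.0
```

```bash
python3 -c "
from h import *
go(-32,12.1,.033)"
```

```text
t 4.125 pos [0.566  0.4172 0.032 ] dp [ 0.034 -0.22  -0.003] yaw_x 172.97 zax [-0.005 -0.003 -1.   ] F [-0.3  0.3  0.5] op 0.002
```

>>> {"fn": "arm_command", "kwargs": {
  "dp": [
    [0.01,-0.03,0],
    [0.02,-0.07,0],
    [0.03,-0.11,0],
    [0.035,-0.15,0],
    [0.035,-0.18,0]
  ],
  "turn": [
    [0,0,0],
    [0,0,0],
    [0,0,0],
    [0,0,0],
    [0,0,0]
  ],
  "jaw": [0,0,0,0,0]
}}

```text
time_s: 4.75
eef_pos: [0.5515, 0.3775, 0.0371]
eef_rot: [-0.001, 0.06, 0.998, 0.002]
wrist_force: [-5.0, 9.2, 1.9]
opening: 0.002
grasp_force: 4.3
```

```bash
python3 - <<'E'
from h import *
from bench import *
import cv2,numpy as np
go(-32,12.1,.033)
cv2.imwrite("pics/w3.png",camera("wrist")[60:360,60:460])
E
```

```text
t 4.75 pos [0.5515 0.3775 0.0371] dp [-0.004 -0.055  0.016] yaw_x 173.09 zax [-0.001  0.004 -1.   ] F [-5.   9.2  1.9] op 0.002
```

View pics/w3.png

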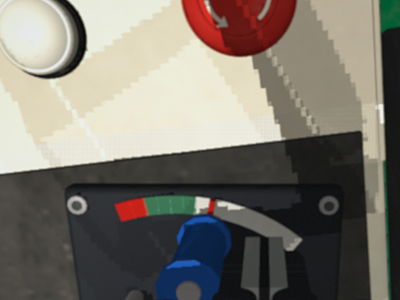

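The red pointer is at crop (212,205), just short of the green band (147–197), so q ≈ 0.47. Roughly 14 mm more puts it at mid green.

>>> {"fn": "arm_command", "kwargs": {
  "dp": [
    [0,-0.02,0.01],
    [0,-0.04,0.01],
    [0,-0.055,0.01],
    [0,-0.055,0.01],
    [0,-0.055,0.01]
  ],
  "turn": [
    [0,0,0],
    [0,0,0],
    [0,0,0],
    [0,0,0],
    [0,0,0]
  ],
  "jaw": [0,0,0,0,0]
}}

```text
time_s: 5.42
eef_pos: [0.5509, 0.3635, 0.035]
eef_rot: [0.0, 0.061, 0.998, 0.002]
wrist_force: [-5.4, 8.3, 1.4]
opening: -0.003
grasp_force: 3.9
```

```bash
python3 - <<'E'
from h import *
from bench import *
import cv2,numpy as np
go(-32,12.1,.033)
cv2.imwrite("pics/w4.png",camera("wrist")[60:360,60:460])
E
```

```text
t 5.425 pos [0.5509 0.3635 0.035 ] dp [0.001 0.001 0.008] yaw_x 173.02 zax [ 0.     0.004 -1.   ] F [-5.4  8.3  1.4] op -0.003
```

View pics/w4.png

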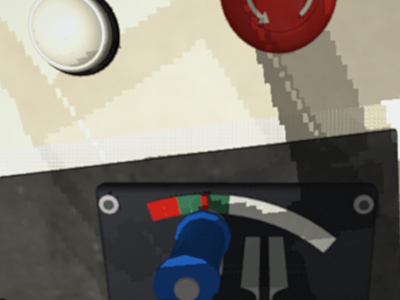

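The pointer is at crop (205,202), in the middle of the green band (179–229). I'll hold briefly to check it stays steady.

>>> {"fn": "arm_command", "kwargs": {
  "dp": [
    [0,0,0],
    [0,0,0],
    [0,0,0],
    [0,0,0],
    [0,0,0]
  ],
  "turn": [
    [0,0,0],
    [0,0,0],
    [0,0,0],
    [0,0,0],
    [0,0,0]
  ],
  "jaw": [0,0,0,0,0]
}}

```text
time_s: 6.1
eef_pos: [0.5509, 0.3635, 0.035]
eef_rot: [0.0, 0.061, 0.998, 0.002]
wrist_force: [-4.3, 7.8, 2.2]
opening: -0.0
grasp_force: 3.9
```

```bash
python3 - <<'E'
from h import *
from bench import *
go(-32,12.1,.033); o=get_obs(); print(abs(o["dq"]).max())
if np.hypot(*(o["eef_pos"][:2]-[.5509,.3635]))<.003 and o["wrist_force"][1]>4: print(hand_in())
E
```

```text
t 6.1 pos [0.5509 0.3635 0.035 ] dp [0.    0.    0.008] yaw_x 173.03 zax [ 0.     0.004 -1.   ] F [-4.3  7.8  2.2] op -0.0
0.0013317483463126838
the job is handed in; nothing more can be done
None
```

The job is handed in: the cap is pressed home on its seat, and the fingers are holding the arm with about 8 N, its pointer at mid green; the hand-in returned no verdict.

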